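# Find the slack spring clip by tugging its template, and scrap it

## Robot

A 6-joint arm with a two-finger parallel gripper is mounted at the origin on a cart in front of the work surface, level with it; the furniture and walls round the work are solid. World frame = base frame: x ahead of the robot, y to its left, z up, the work surface at z = 0. Lengths are in mm, angles in rad, forces in N, time in s.
With the tool pointing down it reaches from about 400 to 925 mm from the base axis. Payload 12.5 kg.
Tool frame: the origin (TCP) lies midway between the tips of the shut fingers; the grasp point (between the pads) lies 19 mm behind it (env.pinch_z is the z of the grasp point in the tool frame, in mm); z points along the fingers, y is the line along which they close (so a half turn about z gives the same grasp; the last joint's range is limited). The gripper opens to 95 mm and grips with 3 to 60 N. Pads are 20 mm wide; open, the fingers measure 119 mm over their backs; the gripper's body (75 mm by 180 mm) begins 59 mm behind the grasp point.
Start: joints at [1.024, 0.491, 1.559, -0, 1.092, -0.106], TCP at [266.651, 565.282, 214.661] pointing down, gripper open.
Joint ranges: [-3.1, 3.1], [-0.84, 2.19], [0.05, 2.79], [-1.13, 4.28], [0.06, 2.93], [-2.69, 2.69]. Speed limits (rad/s): [2.22, 2.22, 2.79, 3.14, 3.14, 3.14].

## Interface

Orientations are given as [roll, pitch, yaw] about the fixed x, y, z axes, in that order (R = Rz(yaw) Ry(pitch) Rx(roll)).
In Python, from cell import env, eyes gives the robot as it stands.
- The arm moves only by the shell command python3 -m inch 'ROWS'. ROWS is JSON, a list of rows, each a list of 3 entries, a list of its own where there are three numbers: the shift along the tool's x, y, z in units of 60 mm (1.0 is 60 mm), then the turn about the tool's z in units of 5 degrees (1.0 is 5 degrees), then the closure, from -1 (fully open) to 1 (shut). In form: [[[tx, ty, tz], turn, claw], ...]. A call has exactly 10 rows; each row shifts and turns the commanded pose from where the row before left it, along the tool's axes as they then stand; what a row does not reach is not made up. A row lasts 1/8 s, in which the tool goes at most 62.5 mm and 10.7 degrees, less where a joint would pass 70% of its speed; a pose out of reach is approached as far as the arm can. A call is refused whole if a number of a shift passes 1 or a number of a turn 1, either way. A call with a gripper value outside its range is refused whole. The fingers move at their own pace and stop on an object; the grip force is fixed at half the most. Time passes only in rows, so rows that do not move let the fingers close, or fill a call up. It gives the time, the measured TCP pose, the force, the opening and the grip force at its end, in the units of the state.
- env.state(): the state, without advancing time (a new reading comes with each control period).
- eyes.read_camera(name): name is "side" or "top" or "wrist"; returns a dict with "pixels" (384x512x3 uint8, red, green, blue), "fx", "fy", "cx", "cy" (pixels), "distortion" ([k1, k2, p1, p2, k3] as OpenCV has them; the pictures are not rectified), "extrinsics" (4x4, takes a point from world to camera coordinates). Camera axes: x right, y down, z forward; pixel columns grow to the right and rows downward; lengths in mm; the calibration is good to about 2 mm. A picture is of the moment at which its call begins. There is no depth.
- env.job_done(): hands the job in; it is judged then, once.
Trained networks look in a picture, given as the dict that the camera call returned (one of the last four; its "shot" number tells which), for a name from the list of things; names that differ only in an ending like _2 or _b are one class to them, and where a whole thing is asked for, a point or a joint stands for the part that bears it (a point fixed in the world has none). Each returns a list of dicts, best first, with "score" (0 to 1); they miss things now and then, are a little off and sometimes report something else, mostly with a low value. They report only what shows in the picture. A call takes as long as a camera call.
- eyes.boxes_of(name, picture): "centre" ([row, column] in pixels, amid what is visible of it).
- eyes.cut_out(name, picture): "mask" (384x512 bool, what is visible of it) and "centre" ([row, column] in pixels, amid what is visible of it).
- eyes.spot_point(name, picture): "centre" ([row, column] in pixels: a listed point, or the origin of a listed thing).
The state is a dict: "t": time; "joints": joint angles; "qvel": joint speeds; "tau": joint torques, N m; "eef_pos": TCP position; "tcp_rot": TCP orientation; "ft_force": force on the tool from outside, world axes, zero at the start; "moment": the same for the moment, N m; "opening": opening from 0.0 (shut) to 1.0 (fully open); "grip_force": force on a finger pad.
Only numpy, scipy, OpenCV 4.12 (cv2) and the standard library are available. Lean on these libraries where they do the work, as an engineer would, in place of code of your own. Each camera call takes 0.05 s, during which the arm holds its last target. There are 200 camera calls.

## Task

One of the three spring clips in the rack has lost its grip: find it by tugging the brass templates lightly (5 or 6 N is plenty) straight out towards their rounded ends - a sound clip keeps hold of its template, the slack one lets it slide - and do not drag the templates in the sound clips out of place. While the slack clip still sits in the rack, draw its template right out and lay it flat on top of the steel bench block; then lift that clip out of the rack and put it in the steel dish. The two sound clips stay in the rack with their templates, and the things lying about are left alone.

Things in the scene. Friction and masses are not known exactly. Their poses are not given: they have to be found in the camera images.
- clip_rack: wooden rack fixed to the bench: plank 8 thick, x -16 to 38, 196 along y, clips at y -70, 0, 70. Origin on the bench below the middle cross pin; templates stick out to -x. Each pin lies in two notched cheeks (14.5 to 20.5 either side of the clip's middle, 11 fore and aft, tops 38 above the bench): 1 mm play in x and y, free when lifted 15 mm or more
- clip_a: spring clip: beech body 68 x 20 (x, y), steel upper jaw held down by a coil spring, 43 tall. Origin: centre of its underside, below the cross pin; x to the rear (thumb lever), jaw's mouth to -x. Lower jaw face at z 14, x -34 to -10; lip at x -29. Cross pin along y: 6 dia., 44 long, at z 19. The three clips look alike; two are sound (template holds over 10 N), one is slack (slides at 2 to 4.5 N)
- clip_b: spring clip like clip_a, same frame; sound or slack. Thumb lever (all clips): 18 wide in y, 7 deep, its middle line rises from x 5, z 22 to x 34, z 40 (up to 4 higher with empty jaws). Pinch it across y at x 25, z 35 to 38; the clip (0.14 kg) can be carried by it
- clip_c: spring clip like clip_a, same frame; it may be sound or slack
- template_a: brass plate 68 x 24 x 3 (x, y, z), 0.04 kg, rounded at its -x end; origin: centre of its underside, z up. Starts in the jaws of clip_a at clip frame (-46, 0, 14), axes parallel: its rear 22 mm are in the jaws, template x -34 to +12 stands free, 22 above the bench. It is drawn out along -x and is free after 25 mm
- jaw_a: steel upper jaw of clip_a with its thumb lever, turning on the cross pin; origin: on the pin, at clip frame (0, 0, 19); axes as the clip's (it dips 0.1 rad at the lip with empty jaws). Sprung shut: presses on the template with about 12 N in a sound clip, 3 N in the slack one
- jaw_b: upper jaw of clip_b, like jaw_a
- jaw_c: upper jaw of clip_c, like jaw_a
- template_b: brass plate like template_a, same frame, starting in the jaws of clip_b in the same way
- template_c: brass plate like template_a, same frame, starting in the jaws of clip_c in the same way
- bench_block: steel bench block, 59 (x) x 90 (y) x 30 tall, 0.95 kg, flat dark top; origin: centre of its underside, z up. It stands behind the dish, between the round bur stand (at x 0.62, y 0.065 m, 130 dia., 115 tall) and the torch stand on the bench's left edge (torches to 250 tall near x 0.45, y 0.27 m).
- dish: round shallow steel dish, 135 across its rim, 26 high; flat floor 2 thick and 50 across, then a sloping side; 0.11 kg, loose. Origin: centre of its underside.
- flux_tin: bystander: round tin, 57 dia., 30 tall; origin at the centre of its underside. It stands right of the rack, under the lamp shade (underside 0.5 m above the bench); the lamp arm slopes from there, lower, to the lamp foot behind the bur stand.
- ring_blank: bystander: brass ring blank, 22 dia., 6 tall; origin at the centre of its underside.
- dapping_cube: bystander: small bone-coloured cube, 24 x 26 x 22; origin at the centre of its underside.
- screwdriver: bystander: screwdriver lying down, 154 long; origin at the middle of its underside.
- rubber: bystander: polishing rubber, 33 x 41 x 11; origin at the centre of its underside.

How it is judged:
By the outcome, as a careful person would: the job done as asked, in the order asked, and still so for the second after the job is handed in, with the robot touching nothing.
It also fails if it takes over 72 s, if anything falls off the work surface, if the arm or the gripper's body presses on something with over 40 N, if the wrist force passes 120 N, or if a joint passes its speed limit or range.

## Working session

There is one attempt and no reset: what is moved stays moved. The work goes in short steps, Python scripts to look and compute and a shell command to move; the robot and the scene stay as the last step left them, time stands still between calls to the robot, and variables do not carry over. Pictures are saved under pics/ and viewed, at most 10 in all, crops included, and the job is handed in when it is done.

```bash
ls; mkdir -p pics
python3 - <<'E'
from cell import env, eyes
import cv2
s=env.state();print({k:(v if not hasattr(v,'round') else v) for k,v in s.items()},env.pinch_z)
for n in ["top","side"]:
    p=eyes.read_camera(n);cv2.imwrite(f"pics/{n}0.png",p["pixels"][:,:,::-1])
    print(n,p["fx"],p["distortion"],p["extrinsics"],p["shot"])
    for th in ["clip_rack","clip_a","template_a","jaw_a","bench_block","dish","flux_tin","ring_blank","dapping_cube","screwdriver","rubber"]:
        print(th,[([round(float(x)) for x in d["centre"]],round(float(d["score"]),2)) for d in eyes.spot_point(th,p)])
E
```

```text
pics
{'t': 0.0, 'joints': array([ 1.02437572e+00,  4.91554847e-01,  1.55946893e+00,  1.91396115e-05,
        1.09171762e+00, -1.05616283e-01]), 'qvel': array([-9.34897404e-04,  4.39094141e-05,  3.47127968e-04, -5.17459278e-04,
        6.74910660e-04,  1.89177977e-04]), 'tau': array([ 5.69244839e-04, -6.12635565e+01, -2.58194089e+01,  6.92756195e-02,
        4.81048494e-02, -7.45157809e-05]), 'eef_pos': array([266.51649006, 565.04107697, 214.05797506]), 'tcp_rot': array([-3.14045210e+00, -1.37980639e-04,  2.70077942e+00]), 'ft_force': array([-0.45635773,  0.14144163,  0.35346384]), 'moment': array([-0.00807722, -0.04791496, -0.02632355]), 'grip_force': 0.0, 'opening': 1.0010503894716651} -18.8
top 480.972326073688 [-0.04921945  0.          0.          0.          0.        ] [[-1.62864008e-02 -9.99864901e-01 -2.22090967e-03 -7.06996745e+01]
 [-9.86059615e-01  1.64293184e-02 -1.65579325e-01  5.89154054e+02]
 [ 1.65593443e-01 -5.06741905e-04 -9.86193974e-01  9.07636210e+02]
 [ 0.00000000e+00  0.00000000e+00  0.00000000e+00  1.00000000e+00]] 1
clip_rack [([206, 279], 0.65), ([203, 247], 
[... 738 characters left out ...]
1e-01 -6.65797167e-01  9.21590382e+02]
 [ 0.00000000e+00  0.00000000e+00  0.00000000e+00  1.00000000e+00]] 2
clip_rack [([230, 256], 0.71)]
clip_a [([246, 270], 0.85), ([227, 255], 0.68), ([210, 240], 0.54), ([278, 313], 0.48), ([244, 270], 0.39)]
template_a [([209, 221], 0.74), ([250, 250], 0.68), ([231, 234], 0.59), ([186, 180], 0.4), ([243, 272], 0.37)]
jaw_a [([203, 239], 0.61), ([221, 254], 0.59), ([242, 270], 0.53)]
bench_block [([156, 206], 0.82), ([206, 240], 0.74)]
dish [([186, 181], 0.93)]
flux_tin [([281, 316], 0.78), ([243, 269], 0.64)]
ring_blank [([209, 222], 0.4)]
dapping_cube [([220, 255], 0.57), ([195, 278], 0.47)]
screwdriver [([180, 283], 0.67)]
rubber [([212, 292], 0.48)]
```

View pics/top0.png

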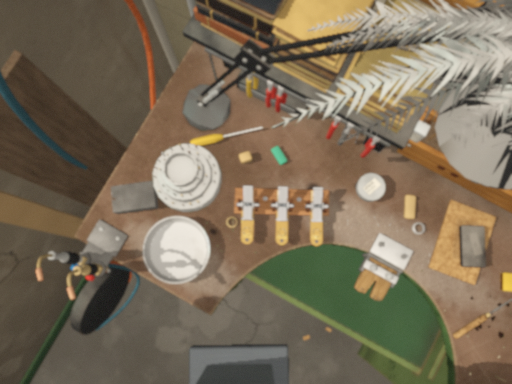

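View pics/side0.png

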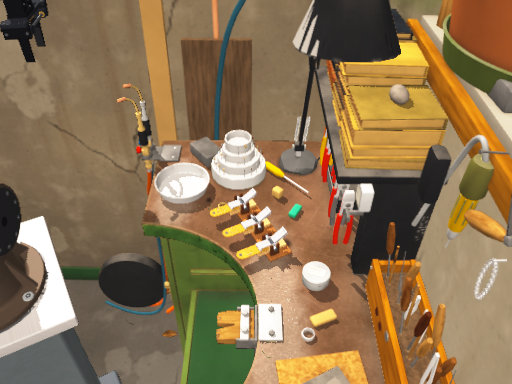

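```bash
cat > h.py <<'E'
import numpy as np, cv2
from cell import env, eyes
from scipy.optimize import least_squares
from scipy.spatial.transform import Rotation as Ro
def K(p): return np.array([[p["fx"],0,p["cx"]],[0,p["fy"],p["cy"]],[0,0,1.]])
def proj(p,X):
    E=np.asarray(p["extrinsics"]);r,_=cv2.Rodrigues(E[:3,:3])
    return cv2.projectPoints(np.asarray(X,float).reshape(-1,1,3),r,E[:3,3],K(p),np.asarray(p["distortion"],float))[0].reshape(-1,2)[:,::-1]
def ray(p,rc,z):
    E=np.asarray(p["extrinsics"]);u=cv2.undistortPoints(np.array([[[rc[1],rc[0]]]],float),K(p),np.asarray(p["distortion"],float)).ravel()
    d=E[:3,:3].T@np.array([u[0],u[1],1]);c=-E[:3,:3].T@E[:3,3]
    return c+d*(z-c[2])/d[2]
def local(W):  # rack-world xyz offset in tool axes /60
    s=env.state();R=Ro.from_euler('xyz',s["tcp_rot"]).as_matrix();return R.T@np.asarray(W)/60
E
python3 - <<'E'
from h import *
P={n:eyes.read_camera(n) for n in ["top","side"]}
pts={"clip":(8,{"top":[[204,249],[203,282],[207,316]],"side":[[210,240],[227,255],[246,270]]}),
"temp":(22,{"top":[[227,246],[229,282],[227,316]],"side":[[209,221],[231,234],[250,250]]}),
"jaw":(27,{"top":[[204,245],[203,282],[207,314]],"side":[[203,239],[221,254],[242,270]]}),
"block":(0,{"top":[[197,138]],"side":[[156,206]]}),"dish":(0,{"top":[[251,180]],"side":[[186,181]]}),"tin":(0,{"top":[[190,371]],"side":[[281,316]]})}
for k,(z,d) in pts.items():
    for n in d: print(k,n,[ray(P[n],r,z)[:2].round().tolist() for r in d[n]])
E
```

```text
clip top [[571.0, -61.0], [572.0, -130.0], [562.0, -200.0]]
clip side [[560.0, -64.0], [563.0, -129.0], [563.0, -194.0]]
temp top [[522.0, -55.0], [517.0, -128.0], [520.0, -197.0]]
temp side [[517.0, -52.0], [510.0, -128.0], [514.0, -193.0]]
jaw top [[568.0, -54.0], [569.0, -129.0], [560.0, -193.0]]
jaw side [[560.0, -59.0], [561.0, -127.0], [560.0, -198.0]]
block top [[591.0, 171.0]]
block side [[584.0, 174.0]]
dish top [[477.0, 82.0]]
dish side [[476.0, 92.0]]
tin top [[597.0, -318.0]]
tin side [[600.0, -316.0]]
```

The top view shows the templates at about (row 230, col 247/282/317), the dish at (250,177), the block at (197,133) and the ring at (222,231), close to the left template. The side view agrees. Next I raise the arm clear of the torches, swing over and look with the wrist camera.

```bash
python3 -m inch '[[[0,0,-1],-1,-1],[[0,0,-1],-1,-1],[[0,0,0],-1,-1],[[0,0,0],-1,-1],[[0,0,0],-1,-1],[[-0.2,-0.9,0],0,-1],[[-0.3,-0.9,0],0,-1],[[-0.3,-0.9,0],0,-1],[[-0.3,-0.9,0],0,-1],[[-0.3,-0.9,0],0,-1]]'
python3 -m inch '[[[-0.3,-0.9,0],0,-1],[[-0.3,-0.9,0],0,-1],[[-0.3,-0.9,0],0,-1],[[-0.3,-0.9,0],0,-1],[[-0.3,-0.9,0],0,-1],[[-0.2,-0.9,0],0,-1],[[-0.2,-0.9,0],0,-1],[[0,-0.8,0.5],0,-1],[[0,0,0.5],0,-1],[[0,0,0],0,-1]]'
python3 - <<'E'
from h import *
p=eyes.read_camera("wrist");cv2.imwrite("pics/w1.png",p["pixels"][:,:,::-1])
s=env.state();print(s["t"],s["eef_pos"],s["tcp_rot"],s["joints"],s["ft_force"])
for th,z in [("clip_a",8),("template_a",22),("jaw_a",27),("ring_blank",0),("dish",0),("bench_block",0)]:
    for f in (eyes.spot_point,eyes.boxes_of):
        print(th,[(np.round(d["centre"]).tolist(),round(float(d["score"]),2),ray(p,d["centre"],z)[:2].round(1).tolist()) for d in f(th,p)])
E
```

```text
t: 2.55
eef_pos: [349.6, 293.2, 334.8]
tcp_rot: [3.141, 0.001, 3.138]
ft_force: [1.3, 0.4, -0.1]
opening: 1.0
grip_force: 0.0
t: 3.8
eef_pos: [460.8, -131.7, 273.3]
tcp_rot: [3.14, -0.003, 3.136]
ft_force: [-0.7, 0.5, 0.6]
opening: 1.002
grip_force: 0.0
3.85 [ 461.45035289 -131.54947528  274.75711036] [ 3.14101763e+00 -9.58266603e-04  3.13693864e+00] [-4.15568456e-01  2.19136019e-01  1.81671383e+00  1.61444852e-04
  1.10685100e+00 -1.98178281e+00] [0.72672604 0.20835407 0.49321061]
clip_a [([226.0, 306.0], 0.75, [572.0, -55.3]), ([220.0, 256.0], 0.71, [561.9, -130.5]), ([216.0, 212.0], 0.63, [554.7, -194.9])]
clip_a [([231.0, 257.0], 0.78, [579.1, -128.8]), ([233.0, 304.0], 0.74, [582.5, -58.3]), ([229.0, 211.0], 0.67, [575.0, -197.6]), ([187.0, 208.0], 0.58, [509.3, -198.8]), ([245.0, 127.0], 0.46, [601.2, -326.6])]
template_a [([193.0, 208.0], 0.79, [514.5, -196.0]), ([195.0, 258.0], 0.75, [518.4, -127.0]), ([198.0, 312.0], 0.59, [523.1, -52.0])]
template_a [([190.0, 207.0], 0.81, [509.5, -197.9]), ([193.0, 307.0], 0.76, [515.8, -58.9]), ([192.0, 260.0], 0.71, [513.4, -123.7])]
jaw_a [([231.0, 312.0], 0.94, [571.0, -50.4]), ([230.0, 260.0], 0.79, [568.0, -123.8]), ([226.0, 213.0], 0.77, [561.8, -191.5]), ([195.0, 258.0], 0.33, [516.0, -127.2])]
jaw_a [([231.0, 210.0], 0.84, [570.1, -196.0]), ([235.0, 309.0], 0.67, [576.3, -53.8]), ([232.0, 259.0], 0.64, [572.3, -125.8])]
ring_blank [([207.0, 325.0], 0.39, [543.8, -27.2])]
ring_blank [([199.0, 325.0], 0.41, [531.1, -28.4])]
dish [([160.0, 403.0], 0.87, [474.0, 82.3]), ([204.0, 326.0], 0.71, [540.2, -26.1])]
dish [([163.0, 412.0], 0.64, [477.7, 95.9])]
bench_block []
bench_block [([231.0, 462.0], 0.85, [586.8, 192.0])]
```

Run:
```python
import cv2
im=cv2.imread("pics/w1.png");cv2.imwrite("pics/w1c.png",cv2.resize(im[140:280,170:350],None,fx=4,fy=4,interpolation=cv2.INTER_CUBIC))
```

```text
(no output)
```

View pics/w1c.png

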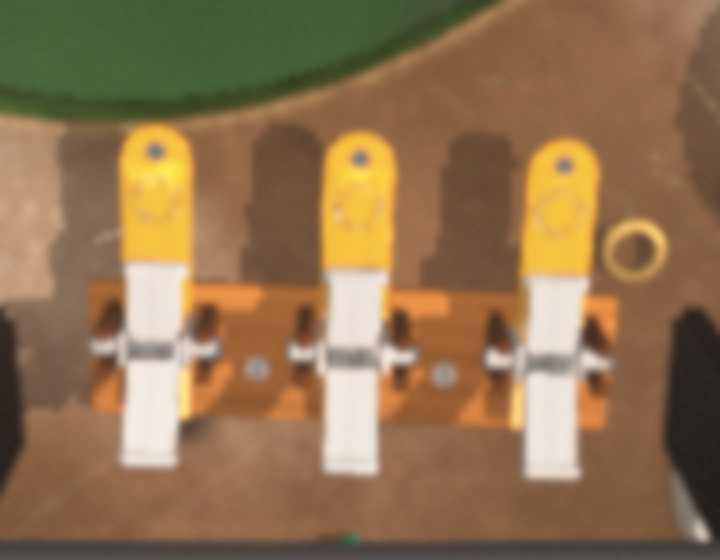

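The enlarged wrist view shows three templates with rounded ends at crop (157,124), (358,131) and (564,139). The pins are at (150,350), (352,357) and (551,362), and the ring is at (635,250). The rack is turned by roughly -2°.

Run:
```python
from h import *
p=eyes.read_camera("wrist")
c=lambda x,y:((y+.5)/4-.5+140,(x+.5)/4-.5+170)
T=lambda pts,z:np.array([ray(p,c(*q),z)[:2] for q in pts])
for n,pts,z in [("tip",[(157,124),(359,131),(564,139)],25),("hole",[(157,151),(360,158),(564,165)],25),("free-mid",[(157,250),(359,255),(559,265)],25),("pin",[(152,349),(353,356),(550,361)],30),("jawlip",[(156,265),(357,271),(557,277)],31),("leverend",[(150,464),(351,472),(552,477)],51),("ring",[(635,250)],3)]:
    print(n,T(pts,z).round(1).tolist())
P={"wrist":p,"side":eyes.read_camera("side"),"top":eyes.read_camera("top")}
# rectangles: mask of block / template minAreaRect in world
for n,pp in P.items():
    for th,z in [("bench_block",15 if 0 else 30),("template_a",25),("dish",26)]:
        for d in eyes.cut_out(th,pp)[:3]:
            cs,_=cv2.findContours(d["mask"].astype(np.uint8),0,1);cc=max(cs,key=cv2.contourArea)[:,0]
            W=np.array([ray(pp,(v,u),z)[:2] for u,v in cc],np.float32);r=cv2.minAreaRect(W)
            print(n,th,round(float(d["score"]),2),np.round(r[0],1),np.round(r[1],1),round(r[2],1),"mask n",d["mask"].sum())
```

```text
tip [[483.9, -193.9], [486.7, -125.2], [489.7, -55.3]]
hole [[493.4, -194.3], [496.2, -124.9], [498.9, -54.9]]
free-mid [[529.3, -195.9], [531.3, -125.3], [535.4, -55.0]]
pin [[564.7, -198.7], [567.5, -127.4], [569.8, -57.4]]
jawlip [[532.6, -195.6], [535.1, -126.0], [537.6, -56.5]]
leverend [[598.8, -198.0], [602.0, -128.3], [604.4, -58.3]]
ring [[537.7, -23.1]]
wrist bench_block 0.75 [572.4 166. ] [105.   52.8] 89.3 mask n 1930
wrist template_a 0.79 [513.1 -55.7] [25.1 47.9] 89.7 mask n 571
wrist template_a 0.64 [ 510.  -125.7] [24.5 48.3] 87.2 mask n 578
wrist template_a 0.63 [ 507.3 -195.4] [23.4 48.8] 87.8 mask n 575
wrist dish 0.98 [479.2  86.8] [132.9 132.8] 10.1 mask n 7092
side bench_block 0.65 [566.9 164.4] [133.6  57.6] 67.3 mask n 487
side template_a 0.8 [ 505.5 -196.4] [26.4 48.4] 89.8 mask n 200
side template_a 0.47 [ 508.5 -126.7] [24.1 48.6] 87.8 mask n 167
side template_a 0.44 [510.6 -57.1] [25.1 46.7] 87.0 mask n 157
top bench_block 0.57 [585.6 172.7] [60.1 96.2] 6.7 mask n 1288
top dish 0.84 [478.3  86.8] [130.8 131.8] 90.0 mask n 3484
```

Rack origin is about (566.5, -127) with yaw about -0.04. I'll test clip b in the middle first, descending with fingers about 45 mm apart.

```bash
python3 -m inch '[[[-0.85,0.14,0.5],0.4,0.1],[[0,0,0.8],0,0.1],[[0,0,0.8],0,0.1],[[0,0,0.7],0,0.1],[[0,0,0.6],0,0.1],[[0,0,0.4],0,0.1],[[0,0,0],0,0.1],[[0,0,0],0,0.1],[[0,0,0],0,0.1],[[0,0,0],0,0.1]]'
python3 - <<'E'
from h import *
p=eyes.read_camera("wrist");cv2.imwrite("pics/w2.png",p["pixels"][:,:,::-1])
s=env.state();print(s["t"],s["eef_pos"],s["tcp_rot"],s["ft_force"])
X=s["eef_pos"]; print(proj(p,[[X[0],X[1],25]]))
for d in eyes.cut_out("template_a",p)[:3]:
            cs,_=cv2.findContours(d["mask"].astype(np.uint8),0,1);cc=max(cs,key=cv2.contourArea)[:,0]
            W=np.array([ray(p,(v,u),25)[:2] for u,v in cc],np.float32);r=cv2.minAreaRect(W)
            print(round(float(d["score"]),2),np.round(r[0],1),np.round(r[1],1),round(r[2],1))
E
```

```text
t: 6.3
eef_pos: [512.9, -123.5, 47.4]
tcp_rot: [-3.141, 0.001, 3.102]
ft_force: [0.7, -0.4, 0.6]
opening: 0.45
grip_force: 0.0
6.35 [ 512.8408057  -123.46979379   47.2788806 ] [-3.14131386e+00  1.13462011e-03  3.10227056e+00] [0.39187777 0.12888437 0.56095049]
[[220.03613083 253.90081019]]
0.9 [ 506.2 -194.3] [24.8 47.6] 87.7
0.85 [511.9 -56.3] [25.2 48.3] 88.7
0.71 [ 509.5 -125.2] [23.4 48.9] 86.6
```

View pics/w2.png

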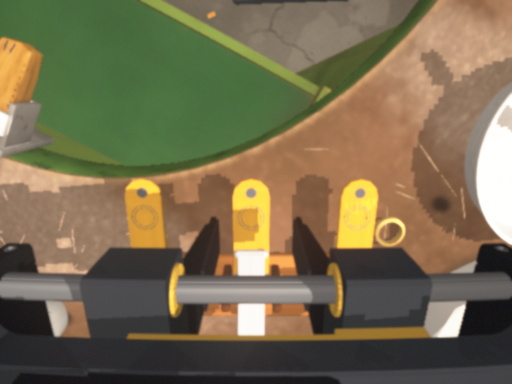

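The template in the middle (col 251) lies about 2 mm to the right of the fingers' midline. I correct for that, go down and grip.

```bash
python3 -m inch '[[[0,-0.03,0.2],0,0.1],[[0,0,0.2],0,0.1],[[0,0,0.055],0,0.1],[[0,0,0],0,0.3],[[0,0,0],0,1],[[0,0,0],0,1],[[0,0,0],0,1],[[0,0,0],0,1],[[0,0,0],0,1],[[0,0,0],0,1]]'
```

```text
t: 7.65
eef_pos: [512.6, -125.2, 19.4]
tcp_rot: [3.142, 0.0, 3.102]
ft_force: [0.1, 1.0, 0.8]
opening: 0.246
grip_force: 29.9
```

```bash
python3 -m inch '[[[0.01,0,0],0,1],[[0.01,0,0],0,1],[[0,0,0],0,1],[[0,0,0],0,1],[[0,0,0],0,1],[[0,0,0],0,1],[[0,0,0],0,1],[[0,0,0],0,1],[[0,0,0],0,1],[[0,0,0],0,1]]'
```

```text
t: 8.9
eef_pos: [511.5, -125.2, 19.4]
tcp_rot: [-3.142, 0.0, 3.102]
ft_force: [3.0, -1.5, 0.3]
opening: 0.249
grip_force: 29.9
```

```bash
python3 -m inch '[[[0.01,0,0],0,1],[[0,0,0],0,1],[[0,0,0],0,1],[[0,0,0],0,1],[[0,0,0],0,1],[[0,0,0],0,1],[[0,0,0],0,1],[[0,0,0],0,1],[[0,0,0],0,1],[[0,0,0],0,1]]'
```

```text
t: 10.15
eef_pos: [511.2, -125.3, 19.4]
tcp_rot: [-3.141, 0.001, 3.102]
ft_force: [4.5, -1.5, 0.4]
opening: 0.246
grip_force: 29.9
```

```bash
python3 -m inch '[[[0.01,0,0],0,1],[[0.005,0,0],0,1],[[0,0,0],0,1],[[0,0,0],0,1],[[0,0,0],0,1],[[0,0,0],0,1],[[0,0,0],0,1],[[0,0,0],0,1],[[0,0,0],0,1],[[0,0,0],0,1]]'
```

```text
t: 11.4
eef_pos: [510.9, -125.5, 19.6]
tcp_rot: [-3.141, 0.002, 3.102]
ft_force: [7.1, -1.9, -1.4]
opening: 0.245
grip_force: 29.9
```

7 N and still rising with no slide, so b is sound. Ease off, release and go to c.

```bash
python3 -m inch '[[[-0.02,0,0],0,1],[[-0.02,0,0],0,1],[[0,0,0],0,1],[[0,0,0],0,0.1],[[0,0,0],0,0.1],[[0,0,-0.25],0,0.1],[[0,0,-0.25],0,0.1],[[0,-0.58,0],0,0.1],[[0,-0.58,0],0,0.1],[[0,0,0],0,0.1]]'
python3 -m inch '[[[0,0,0.25],0,0.1],[[0,0,0.25],0,0.1],[[0,0,0],0,0.3],[[0,0,0],0,1],[[0,0,0],0,1],[[0,0,0],0,1],[[0,0,0],0,1],[[0,0,0],0,1],[[0,0,0],0,1],[[0,0,0],0,1]]'
```

```text
t: 12.65
eef_pos: [509.7, -196.6, 50.5]
tcp_rot: [-3.141, 0.002, 3.1]
ft_force: [-0.2, 1.8, -0.4]
opening: 0.452
grip_force: 0.0
t: 13.9
eef_pos: [509.5, -194.8, 19.4]
tcp_rot: [3.142, 0.0, 3.102]
ft_force: [0.7, 0.6, -0.7]
opening: 0.245
grip_force: 29.8
```

```bash
python3 -m inch '[[[0.01,0,0],0,1],[[0.01,0,0],0,1],[[0.01,0,0],0,1],[[0,0,0],0,1],[[0,0,0],0,1],[[0,0,0],0,1],[[0,0,0],0,1],[[0,0,0],0,1],[[0,0,0],0,1],[[0,0,0],0,1]]'
```

```text
t: 15.15
eef_pos: [507.7, -194.7, 19.4]
tcp_rot: [-3.142, 0.0, 3.102]
ft_force: [3.5, -2.2, -0.9]
opening: 0.245
grip_force: 29.8
```

```bash
python3 -m inch '[[[0.01,0,0],0,1],[[0.005,0,0],0,1],[[0,0,0],0,1],[[0,0,0],0,1],[[0,0,0],0,1],[[0,0,0],0,1],[[0,0,0],0,1],[[0,0,0],0,1],[[0,0,0],0,1],[[0,0,0],0,1]]'
```

```text
t: 16.4
eef_pos: [506.7, -194.6, 19.3]
tcp_rot: [3.141, -0.0, 3.102]
ft_force: [2.6, -0.8, -0.1]
opening: 0.247
grip_force: 29.8
```

```bash
python3 -m inch '[[[0.01,0,0],0,1],[[0.01,0,0],0,1],[[0,0,0],0,1],[[0,0,0],0,1],[[0,0,0],0,1],[[0,0,0],0,1],[[0,0,0],0,1],[[0,0,0],0,1],[[0,0,0],0,1],[[0,0,0],0,1]]'
```

```text
t: 17.65
eef_pos: [505.6, -194.6, 19.3]
tcp_rot: [3.141, 0.0, 3.102]
ft_force: [3.0, 0.5, 0.0]
opening: 0.25
grip_force: 29.8
```

c slides at a steady 3 N, so c is the slack clip. Draw its template right out, then lift and turn.

```bash
python3 -m inch '[[[0.1,0,0],0,1],[[0.1,0,0],0,1],[[0.1,0,0],0,1],[[0.1,0,0],0,1],[[0.1,0,0],0,1],[[0.1,0,0],0,1],[[0.1,0,0],0,1],[[0,0,-0.3],0,1],[[0,0,-0.5],0,1],[[0,0,-0.5],1,1]]'
python3 -m inch '[[[0,0,-0.5],1,1],[[0,0,-0.5],1,1],[[0,0,0],1,1],[[0,0,0],1,1],[[0,0,0],1,1],[[0,0,0],1,1],[[0,0,0],1,1],[[0,0,0],1,1],[[0,0,0],1,1],[[0,0,0],1,1]]'
python3 - <<'E'
from h import *
p=eyes.read_camera("wrist");im=p["pixels"][:,:,::-1]
q=eyes.read_camera("side");iq=q["pixels"][90:290,130:330,::-1]
cv2.imwrite("pics/w3.png",np.hstack([cv2.resize(im,(400,300)),cv2.resize(iq,(300,300))]))
s=env.state();print(s["t"],s["eef_pos"],s["tcp_rot"],s["ft_force"],s["opening"])
E
```

```text
t: 18.9
eef_pos: [463.2, -192.9, 98.0]
tcp_rot: [3.141, -0.001, 3.013]
ft_force: [0.2, 0.3, -0.9]
opening: 0.239
grip_force: 29.8
t: 20.15
eef_pos: [463.3, -192.9, 157.2]
tcp_rot: [-3.142, -0.0, 2.139]
ft_force: [0.7, -0.5, 0.1]
opening: 0.248
grip_force: 29.8
20.25 [ 463.3178891  -192.87069352  157.23204472] [-3.14154938e+00 -2.54678299e-04  2.14128115e+00] [-0.77906059 -0.185009   -0.75432393] 0.24616275177638297
```

View pics/w3.png

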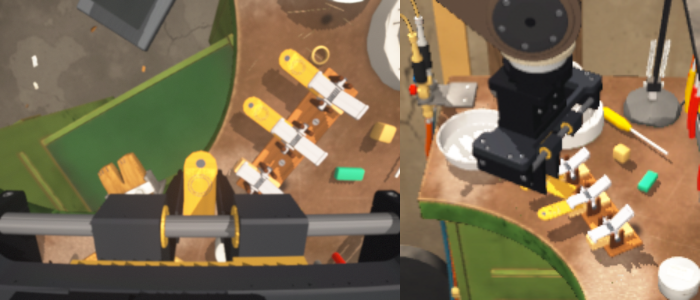

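The template is held level in the fingers (wrist view, col ~200). Clips a and b still hold theirs, and clip c's jaws are empty. On to the block.

```bash
python3 -m inch '[[[0,0,0],1,1],[[0,0,0],1,1],[[0,0,0],1,1],[[0,0,0],1,1],[[0,0,0],1,1],[[0,0,0],0.2,1],[[0.8,0.36,0],0,1],[[0.8,0.36,0],0,1],[[0.8,0.36,0],0,1],[[0.8,0.36,0],0,1]]'
python3 -m inch '[[[0.8,0.36,0],0,1],[[0.8,0.36,0],0,1],[[0.8,0.36,0],0,1],[[0.42,0.23,0],0,1],[[0,0,0.3],0,1],[[0,0,0.3],0,1],[[0,0,0.2],0,1],[[0,0,0],0,1],[[0,0,0],0,1],[[0,0,0],0,1]]'
python3 - <<'E'
from h import *
s=env.state();print(s["t"],s["eef_pos"],s["tcp_rot"],s["ft_force"],s["opening"])
P={n:eyes.read_camera(n) for n in ["wrist","top","side"]}
cv2.imwrite("pics/w4.png",np.hstack([P["wrist"]["pixels"][:,:,::-1][:, :],cv2.resize(P["top"]["pixels"][150:278,90:186,::-1],(288,384),interpolation=cv2.INTER_CUBIC)]))
p=P["wrist"]
for n,p in P.items():
  for th,z in [("bench_block",30),("template_a",s["eef_pos"][2]+5)]:
    for d in eyes.cut_out(th,p)[:2]:
        cs,_=cv2.findContours(d["mask"].astype(np.uint8),0,1);cc=max(cs,key=cv2.contourArea)[:,0]
        W=np.array([ray(p,(v,u),z)[:2] for u,v in cc],np.float32);r=cv2.minAreaRect(W)
        print(n,th,round(float(d["score"]),2),np.round(r[0],1),np.round(r[1],1),round(r[2],1),cv2.boxPoints(r).round().tolist())
E
```

```text
t: 21.5
eef_pos: [527.2, 9.5, 157.4]
tcp_rot: [3.141, 0.0, 1.691]
ft_force: [0.4, -0.4, -0.8]
opening: 0.245
grip_force: 29.8
t: 22.75
eef_pos: [585.3, 185.1, 110.0]
tcp_rot: [3.14, -0.0, 1.689]
ft_force: [0.9, -0.3, 0.4]
opening: 0.245
grip_force: 29.8
22.75 [585.33603318 185.1230307  110.00985182] [ 3.14049310e+00 -1.43708299e-04  1.68870479e+00] [ 0.89843135 -0.28166407  0.37211075] 0.24501231767652462
wrist bench_block 0.6 [586.5 191.8] [55.5 65. ] 6.8 [[555.0, 221.0], [563.0, 156.0], [618.0, 163.0], [610.0, 227.0]]
wrist template_a 0.58 [585.7 188.7] [24.5 52.2] 4.8 [[571.0, 214.0], [576.0, 162.0], [600.0, 164.0], [596.0, 216.0]]
wrist template_a 0.33 [583.2 217.2] [35.9 42.8] 6.8 [[563.0, 236.0], [568.0, 194.0], [604.0, 198.0], [599.0, 241.0]]
top bench_block 0.83 [586.3 163.8] [59.3 79. ] 8.6 [[551.0, 198.0], [563.0, 120.0], [622.0, 129.0], [610.0, 207.0]]
top bench_block 0.39 [ 507.7 -123.7] [23.9 44. ] 84.7 [[485.0, -134.0], [528.0, -138.0], [531.0, -114.0], [487.0, -110.0]]
top template_a 0.61 [587.7 157.1] [24.5 26.9] 13.3 [[573.0, 167.0], [579.0, 141.0], [603.0, 147.0], [596.0, 173.0]]
top template_a 0.52 [ 501.2 -120.2] [20.2 47.4] 88.5 [[477.0, -130.0], [525.0, -131.0], [525.0, -111.0], [478.0, -110.0]]
side bench_block 0.61 [578.8 158.5] [ 71.3 118.2] 5.6 [[538.0, 214.0], [549.0, 96.0], [620.0, 103.0], [609.0, 221.0]]
side bench_block 0.53 [570.  -64.9] [90.9 47.6] 11.5 [[521.0, -51.0], [530.0, -97.0], [619.0, -79.0], [610.0, -33.0]]
side template_a 0.63 [ 478.6 -143.3] [19.6 49. ] 87.0 [[454.0, -152.0], [503.0, -154.0], [504.0, -135.0], [455.0, -132.0]]
side template_a 0.61 [583.5 173. ] [21.5 54.8] 2.3 [[572.0, 200.0], [574.0, 145.0], [595.0, 146.0], [593.0, 201.0]]
```

View pics/w4.png

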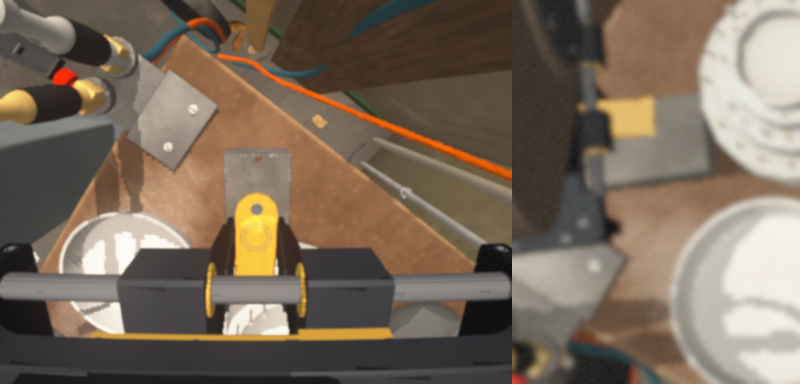

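The block (top face from row 150, cols 225–290) sits centred under the template. Lower to just above it and release with a small opening.

```bash
python3 -m inch '[[[0,0,0.4],0,1],[[0,0,0.4],0,1],[[0,0,0.3],0,1],[[0,0,0.15],0,1],[[0,0,0.07],0,1],[[0,0,0],0,1],[[0,0,0],0,1],[[0,0,0],0,1],[[0,0,0],0,1],[[0,0,0],0,1]]'
```

```text
t: 24.45
eef_pos: [585.2, 185.2, 30.3]
tcp_rot: [3.141, -0.0, 1.689]
ft_force: [-1.5, -0.3, 2.5]
opening: 0.25
grip_force: 31.1
```

```bash
python3 -m inch '[[[0,0,0],0,0.45],[[0,0,0],0,0.4],[[0,0,0],0,0.3],[[0,0,0],0,0.2],[[0,0,0],0,0.1],[[0,0,-0.2],0,0.1],[[0,0,-0.5],0,0.1],[[0,0,-0.7],0,0.1],[[0,0,-0.7],0,0.1],[[0,0,0],0,0.1]]'
python3 - <<'E'
from h import *
s=env.state();print(s["t"],s["eef_pos"],s["tcp_rot"],s["ft_force"],s["opening"])
p=eyes.read_camera("wrist");q=eyes.read_camera("side")
cv2.imwrite("pics/w5.png",np.hstack([p["pixels"][:,:,::-1],cv2.resize(q["pixels"][120:248,160:256,::-1],(288,384),interpolation=cv2.INTER_CUBIC)]))
for d in eyes.cut_out("template_a",p)[:2]:
        cs,_=cv2.findContours(d["mask"].astype(np.uint8),0,1);cc=max(cs,key=cv2.contourArea)[:,0]
        W=np.array([ray(p,(v,u),33)[:2] for u,v in cc],np.float32);r=cv2.minAreaRect(W)
        print(round(float(d["score"]),2),np.round(r[0],1),np.round(r[1],1),round(r[2],1),cv2.boxPoints(r).round().tolist())
E
```

```text
t: 25.7
eef_pos: [585.7, 185.4, 159.7]
tcp_rot: [3.137, -0.001, 1.689]
ft_force: [-0.8, -0.3, -0.1]
opening: 0.451
grip_force: 0.0
25.7 [585.72051819 185.39854856 159.66236111] [ 3.13694440e+00 -5.17871846e-04  1.68861881e+00] [-0.75181557 -0.33767784 -0.09036421] 0.4509112950197595
0.68 [586.9 179.7] [24.6 68.3] 3.6 [[572.0, 213.0], [577.0, 145.0], [601.0, 146.0], [597.0, 215.0]]
```

View pics/w5.png

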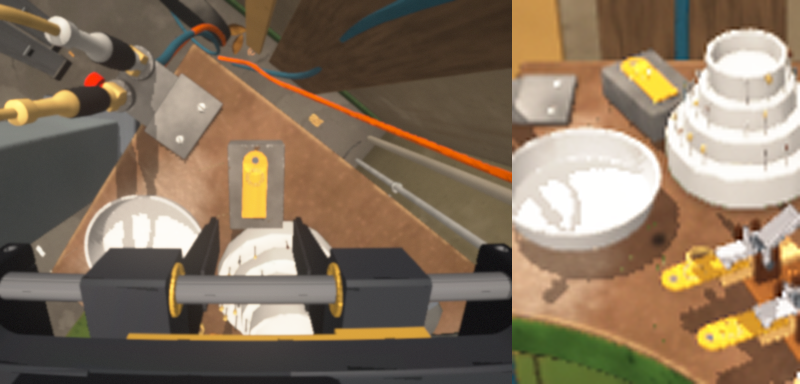

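The template lies flat, fully on the block top. Now back over the rack for clip c.

```bash
python3 -m inch '[[[-0.8,-0.2,0],0,0.1],[[-0.8,-0.2,0],0,0.1],[[-0.8,-0.2,0],0,0.1],[[-0.8,-0.2,0],0,0.1],[[-0.8,-0.2,0],0,0.1],[[-0.8,-0.2,0],0,0.1],[[-0.8,-0.2,0],0,0.1],[[0,0,0],-1,0.1],[[0,0,0],-1,0.1],[[0,0,0],-1,0.1]]'
python3 -m inch '[[[0,0,0],-1,0.1],[[0,0,0],-1,0.1],[[0,0,0],-1,0.1],[[0,0,0],-1,0.1],[[0,0,0],-1,0.1],[[0,0,0],-1,0.1],[[0,0,0],-1,0.1],[[0,0,0],-1,0.1],[[0,0,0],-1,0.1],[[0,0,0],-1,0.1]]'
python3 -m inch '[[[0,0,0],-1,0.1],[[0,0,0],-1,0.1],[[0,0,0],-1,0.1],[[0,0,0],-0.2,0.1],[[0,0,0],0,0.1],[[0,0,0],0,0.1],[[0,0,0],0,0.1],[[0,0,0],0,0.1],[[0,0,0],0,0.1],[[0,0,0],0,0.1]]'
python3 - <<'E'
from h import *
s=env.state();print(s["t"],s["eef_pos"],s["tcp_rot"],s["ft_force"])
p=eyes.read_camera("wrist");cv2.imwrite("pics/w6.png",cv2.resize(p["pixels"][170:300,120:300,::-1],None,fx=4,fy=4,interpolation=cv2.INTER_CUBIC))
for th,z in [("jaw_a",27),("clip_a",8)]:print(th,[(np.round(d["centre"]).tolist(),round(float(d["score"]),2),ray(p,d["centre"],z)[:2].round(1).tolist()) for d in eyes.spot_point(th,p)])
for X in [[564,-197,38],[589,-198,48],[598,-198.3,53]]:
    r=proj(p,[X])[0]; print(X,r,"crop",(r[1]-120)*4,(r[0]-170)*4)
E
```

```text
t: 27.1
eef_pos: [540.3, -158.3, 154.7]
tcp_rot: [-3.14, -0.002, 1.953]
ft_force: [-0.5, 0.5, -0.5]
opening: 0.449
grip_force: 0.0
t: 28.35
eef_pos: [540.4, -158.1, 154.7]
tcp_rot: [3.141, -0.003, 2.826]
ft_force: [-0.3, -0.4, 0.3]
opening: 0.452
grip_force: 0.0
t: 29.6
eef_pos: [541.1, -158.4, 156.2]
tcp_rot: [3.142, 0.0, 3.102]
ft_force: [0.1, -0.7, -0.1]
opening: 0.451
grip_force: 0.0
29.6 [ 541.08608573 -158.41786134  156.15559713] [3.14154059e+00 1.04377550e-04 3.10217938e+00] [ 0.09517476 -0.74052265 -0.12739985]
jaw_a [([199.0, 287.0], 0.84, [564.6, -126.9]), ([200.0, 357.0], 0.82, [568.3, -56.4]), ([198.0, 217.0], 0.82, [560.9, -195.9])]
clip_a [([194.0, 280.0], 0.84, [564.6, -132.5]), ([194.0, 350.0], 0.75, [568.2, -58.7]), ([192.0, 221.0], 0.75, [560.3, -194.3]), ([102.0, 490.0], 0.74, [476.9, 80.7])]
[564, -197, 38] [205.0816298  215.17231679] crop 380.6892671748657 140.326519208455
[589, -198, 48] [233.30102697 214.8614239 ] crop 379.44569561308924 253.20410786739012
[598, -198.3, 53] [244.2151385  214.64154267] crop 378.56617067194 296.8605539936103
```

View pics/w6.png

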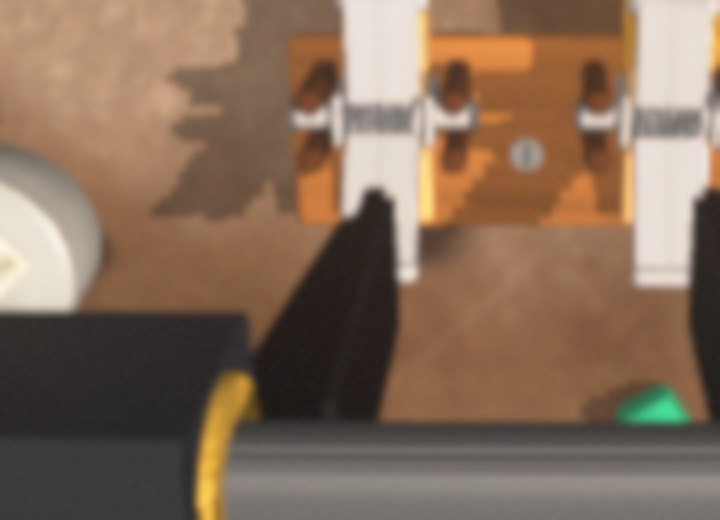

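Clip c's coil is at crop (382,118) and its lever ends at (381,280), so the grasp point is about (587,-198). Go down on the lever and close.

```bash
python3 -m inch '[[[-0.79,-0.63,0],0,0.1],[[0,0,0.6],0,0.1],[[0,0,0.6],0,0.1],[[0,0,0.5],0,0.1],[[0,0,0.3],0,0.1],[[0,0,0.13],0,0.1],[[0,0,0],0,0.1],[[0,0,0],0,0.4],[[0,0,0],0,0.5],[[0,0,0],0,0.55]]'
python3 -m inch '[[[0,0,0],0,0.6],[[0,0,0],0,1],[[0,0,0],0,1],[[0,0,0],0,1],[[0,0,0],0,1],[[0,0,0],0,1],[[0,0,0],0,1],[[0,0,0],0,1],[[0,0,0],0,1],[[0,0,0],0,1]]'
```

```text
t: 31.0
eef_pos: [587.1, -198.1, 28.8]
tcp_rot: [-3.141, 0.001, 3.102]
ft_force: [-0.5, 0.4, 0.8]
opening: 0.237
grip_force: 0.0
t: 32.25
eef_pos: [587.2, -198.1, 28.5]
tcp_rot: [-3.141, 0.001, 3.102]
ft_force: [2.3, -0.6, 3.9]
opening: 0.184
grip_force: 30.0
```

```bash
python3 -m inch '[[[0,0,-0.08],0,1],[[0,0,-0.08],0,1],[[0,0,-0.12],0,1],[[0,0,-0.2],0,1],[[0,0,-0.25],0,1],[[0,0,-0.4],0,1],[[0,0,-0.4],0,1],[[0,0,-0.3],0,1],[[0,0,0],0,1],[[0,0,0],0,1]]'
python3 - <<'E'
from h import *
s=env.state();print(s["t"],s["eef_pos"],s["ft_force"],s["opening"])
q=eyes.read_camera("side");p=eyes.read_camera("wrist")
cv2.imwrite("pics/w7.png",np.hstack([cv2.resize(p["pixels"][:,:,::-1],(400,300)),cv2.resize(q["pixels"][120:270,180:330,::-1],(400,400))[:300]]))
E
```

```text
t: 33.5
eef_pos: [586.6, -197.9, 137.5]
tcp_rot: [3.141, -0.001, 3.102]
ft_force: [0.4, -0.9, -1.3]
opening: 0.183
grip_force: 29.9
33.5 [ 586.6096102  -197.90829604  137.53291186] [ 0.37620701 -0.94306653 -1.26173899] 0.18323170767514807
```

View pics/w7.png

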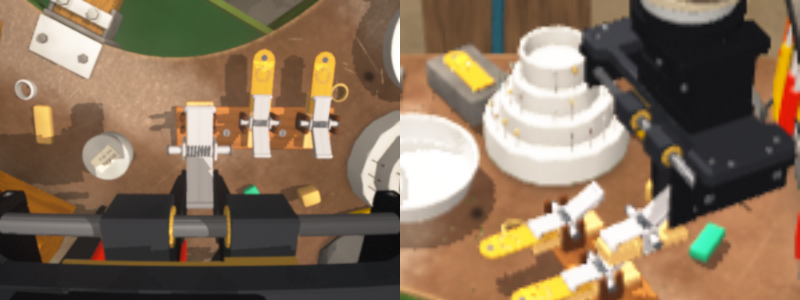

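Clip c is out and hanging level; a and b remain in the rack with their templates. Carry it to the dish.

```bash
python3 -m inch '[[[0.26,0.78,0],0,1],[[0.26,0.78,0],0,1],[[0.26,0.78,0],0,1],[[0.26,0.78,0],0,1],[[0.26,0.78,0],0,1],[[0.27,0.77,0],0,1],[[0,0,0.3],0,1],[[0,0,0],0,1],[[0,0,0],0,1],[[0,0,0],0,1]]'
python3 -m inch '[[[0,0,0.4],0,1],[[0,0,0.4],0,1],[[0,0,0.3],0,1],[[0,0,0.2],0,1],[[0,0,0.1],0,1],[[0,0,0.05],0,1],[[0,0,0],0,1],[[0,0,0],0,1],[[0,0,0],0,1],[[0,0,0],0,1]]'
```

```text
t: 34.85
eef_pos: [504.2, 85.1, 120.4]
tcp_rot: [3.142, 0.0, 3.101]
ft_force: [-0.5, -0.2, -0.8]
opening: 0.182
grip_force: 29.9
t: 36.1
eef_pos: [503.9, 85.7, 33.3]
tcp_rot: [3.141, 0.0, 3.102]
ft_force: [0.2, 0.2, -1.6]
opening: 0.187
grip_force: 29.9
```

```bash
python3 -m inch '[[[0,0,0.02],0,1],[[0,0,0.02],0,1],[[0,0,0.02],0,1],[[0,0,0],0,1],[[0,0,0],0,1],[[0,0,0],0,1],[[0,0,0],0,1],[[0,0,0],0,1],[[0,0,0],0,1],[[0,0,0],0,1]]'
```

```text
t: 37.35
eef_pos: [503.9, 85.7, 29.5]
tcp_rot: [3.142, 0.0, 3.102]
ft_force: [0.0, 0.3, -1.4]
opening: 0.185
grip_force: 29.9
```

```bash
python3 -m inch '[[[0,0,0.02],0,1],[[0,0,0.02],0,1],[[0,0,0],0,1],[[0,0,0],0,1],[[0,0,0],0,1],[[0,0,0],0,1],[[0,0,0],0,1],[[0,0,0],0,1],[[0,0,0],0,1],[[0,0,0],0,1]]'
```

```text
t: 38.6
eef_pos: [504.1, 85.6, 27.2]
tcp_rot: [3.141, 0.001, 3.102]
ft_force: [3.7, -0.1, 3.7]
opening: 0.185
grip_force: 30.0
```

Contact is light at 3.7 N. Release with a modest opening and rise.

```bash
python3 -m inch '[[[0,0,0],0,0.55],[[0,0,0],0,0.45],[[0,0,0],0,0.35],[[0,0,0],0,0.25],[[0,0,-0.2],0,0.2],[[0,0,-0.4],0,0.2],[[0,0,-0.7],0,0.2],[[0,0,-0.7],0,0.2],[[0,-0.5,-0.4],0,0.2],[[0,-0.5,0],0,0.2]]'
python3 - <<'E'
from h import *
s=env.state();print(s["t"],s["eef_pos"],s["ft_force"],s["opening"])
p=eyes.read_camera("wrist");q=eyes.read_camera("side")
cv2.imwrite("pics/w8.png",np.hstack([cv2.resize(p["pixels"][:,:,::-1],(400,300)),cv2.resize(q["pixels"][120:270,140:340,::-1],(400,300))]))
E
```

```text
t: 39.85
eef_pos: [502.1, 25.2, 173.9]
tcp_rot: [-3.141, 0.004, 3.103]
ft_force: [-0.8, -0.2, -0.2]
opening: 0.397
grip_force: 0.0
39.85 [502.05117115  25.16754283 173.89250505] [-0.80315999 -0.15989926 -0.23881198] 0.3968309258178585
```

View pics/w8.png

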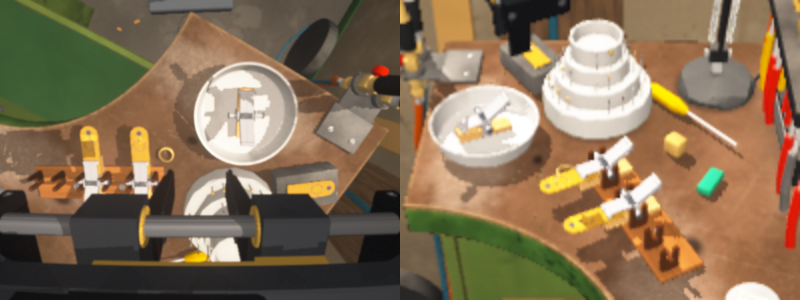

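Clip c lies in the dish, its template is on the block, clips a and b are in the rack with their templates, and the gripper is clear. Handing in.

```bash
python3 -m inch '[[[0,0,0],0,0.2],[[0,0,0],0,0.2],[[0,0,0],0,0.2],[[0,0,0],0,0.2],[[0,0,0],0,0.2],[[0,0,0],0,0.2],[[0,0,0],0,0.2],[[0,0,0],0,0.2],[[0,0,0],0,0.2],[[0,0,0],0,0.2]]' && python3 -c "
from cell import env
print(env.job_done())"
```

```text
t: 41.2
eef_pos: [501.5, 25.7, 171.1]
tcp_rot: [3.141, 0.0, 3.102]
ft_force: [-0.5, 0.4, -0.1]
opening: 0.398
grip_force: 0.0
the job is handed in; nothing more can be done
None
```

The job is handed in at 41 s: clip c slid at about 3 N, so its template now lies flat on the bench block and clip c is in the dish; b held at 7 N, a was left untugged once c gave way, and both stay in the rack with their templates.

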